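Latch the bauble drying box

TASK

The painted baubles are in the drying box: swing its lid down, press the lid gently against its springy seal, and while it is pressed turn the wing knob a quarter turn clockwise so that the hidden tongue catches behind the frame edge. Do not crush the seal or force the tongue against the frame, leave the lid latched shut and let go, and do not disturb the other things on the table.

Things in the scene. Friction and masses are not known exactly. Their poses are not given: they have to be found in the camera images.
- dryer: White bench-top drying box, 260 (x) x 300 (y) x 108 mm tall, fixed. Origin: centre of its underside, on the table. Its own -x side is the front (roughly towards the robot), +x the hinge side.
- seal_nominal (a point): Nominal mid-point of the black rubber seal's top, on the aluminium front frame edge inside the front rim; edge and seal truly lie up to 5 mm higher or lower (not measured). The seal springs at 2.2 N per mm. From first touch the lid's front must go 5 mm further for the tongue to pass under the frame edge: 17 to 20 N of steady downward push on the knob is right, over 23 N crushes the seal.
- lid (a joint): Lid hinge angle (rad), grows as the front edge lifts; 0 is the nominal latched position. A light sprung hinge: about 3 N on the knob brings the lid down; let go unlatched, it rises again by itself to somewhere under 0.25. It first meets the seal between 0 and 0.04 and latched lies between -0.022 and 0.022, by the hidden height of the frame edge.
- lid_hinge (a point): Point on the hinge line, mid-width, level with the lid's underside: in the box's frame (130, 0, 107) mm. The hinge line runs along the box's y axis.
- lid_front (a point): Mid-point of the lid's front edge on its top face, 270 mm from the hinge line. The lid is green, 8 mm thick, 306 mm wide; its front 108 mm is a solid panel that carries the knob, behind it is a clear window.
- wing_grip (a point): Grip point on the knob's axis, 25 mm above the lid's top, 205 mm from the hinge line, mid-width. Black bar 46 mm long, 12 mm thick, from 11 to 38 mm above the lid's top, on a steel flange 46 mm across whose face is 11 mm above it; fingertips gripping the bar may push on the flange. It turns with the knob: y axis along the bar, red dot at the -y end; z axis is the knob's axis, square to the lid.
- wing (a joint): Turn of the wing knob (rad), clockwise from above. 0: bar parallel to the lid's front edge, dot to the box's own -y side (unlatched); 1.57: bar square to the front edge, dot to the front (latched). Stop at 1.7; friction 0.1 N m. A 42 mm steel tongue under the lid points as the dot does; turned with too little push on the lid it jams on the frame edge at about 0.6.

How it is judged:
On the way:
1. the lid is swung down to the seal with the tongue still turned aside (value of joint lid below 0.05 rad and value of joint wing below 0.6 rad), for 0.1 s.
At the end, for the whole second after the job is handed in: The lid is shut (hinge angle under 0.028 rad) and stays so by itself with the wing knob turned past 1.2 rad, its tongue behind the frame edge; lid and knob at rest (value of joint lid below 0.028 rad and value of joint wing above 1.2 rad and velocity of joint lid below 0.02 rad/s and velocity of joint wing below 0.05 rad/s); the robot touches nothing.
It fails at once if with the knob short of 0.8 rad, the lid is pressed on the box or the tongue jammed on it with over 20 N (about 25 N of push on the knob) (value of joint wing below 0.8 rad and contact force between lid and dryer above 20 N).
It fails at once if seal and tongue forces between lid and box add up to over 45 N (about 25 N when latched) (contact force between lid and dryer above 45 N).
It fails at once if a bystander is pushed more than 30 mm (distance of any of paint_cup, paint_jar, apple, mug, glitter_can, dish, brush from where it was at the start of the episode above 0.03 m).
It also fails if it takes over 56 s, if anything falls off the work surface, if the arm or the gripper's body presses on something with over 40 N, if the wrist force passes 120 N, or if a joint passes its speed limit or range.

ROBOT

A 6-joint arm with a two-finger parallel gripper is mounted at the origin on the work surface. World frame = base frame: x ahead of the robot, y to its left, z up, the work surface at z = 0. Lengths are in m, angles in rad, forces in N, time in s.
With the tool pointing down it reaches from about 0.375 to 0.9 m from the base axis. Payload 3.1 kg.
Tool frame: the origin (TCP) lies midway between the tips of the shut fingers; the grasp point (between the pads) lies grip_point_offset behind it (grip_point_offset is the distance from the TCP to the grasp point, in m); y points along the fingers, z is the direction in which the jaws open and shut, and the axes are right-handed (so a half turn about y gives the same grasp; the last joint's range is limited). The gripper opens to 87 mm and grips with 3 to 60 N. Pads are 19 mm wide; open, the fingers measure 117 mm over their backs; the gripper's body (75 mm by 190 mm) begins 51 mm behind the grasp point.
Start: joints at [1.121, 0.527, 1.433, -0, 1.181, -0.178], TCP at [0.168, 0.602, 0.223] pointing down, gripper open.
Joint ranges: [-3.08, 3.08], [-0.75, 2.2], [0.22, 2.44], [-1.43, 4.57], [0, 2.65], [-2.85, 2.85]. Speed limits (rad/s): [2.79, 2.79, 3.14, 3.14, 3.14, 3.14].

INTERFACE

Orientations are given as a unit quaternion [x, y, z, w].
In Python, from rig import * gives the robot as it stands.
- The arm moves only by the tool jog_arm, never from a script. Its argument "increments" is a list that holds one entry, the list of rows, each a list of 7 numbers: the turn, a rotation vector about the world's x, y, z in degrees, then the shift along the world's x, y, z in m, then the closure, from -1 (fully open) to 1 (shut), so that 0 is half open. In form: [[[rx, ry, rz, x, y, z, jaw], ...]]. A call has 1 to 8 rows; each row is the pose to reach, as a shift and turn from the pose measured when the call began; what a row does not reach only later rows make up. A row lasts 1/10 s, in which the tool goes at most 50 mm and 8.59 degrees, less where a joint would pass 70% of its speed; a pose out of reach is approached as far as the arm can. A call with a gripper value outside its range is refused whole. The fingers move at their own pace and stop on an object; "squeeze" is the grip in N (left out, the last holds). Time passes only in rows, so rows that repeat a pose let the fingers close. It gives the time, the measured TCP pose, the force and the opening at its end, in the units of the state.
- get_obs(): the state, without advancing time (a new reading comes with each control period).
- camera(name): name is "scene" or "side" or "wrist"; returns the picture (420x560x3 uint8, red, green, blue); there is no depth.
- camera_info(name): a dict with "K" (3x3 intrinsics, pixels), "R" (3x3) and "t" (3): a world point X has camera coordinates R X + t. Camera axes: x right, y down, z forward; pixel columns grow to the right and rows downward; lengths in m; the calibration is good to about 2 mm. The wrist camera is an equidistant fisheye: a pixel r from the principal point sees the ray r / f radians off the axis. A picture is of the moment at which its call begins: read the wrist's pose just before it. camera_info takes no time and is no camera call; for the wrist camera it gives the pose at the moment of the call.
- hand_in(): hands the job in, once; it reports no verdict.
The state is a dict: "time": time; "q": joint angles; "joint_velocities": joint speeds; "joint_torque": joint torques, N m; "position": TCP position; "tool_rot": TCP orientation; "ft_force": force on the tool from outside, world axes, zero at the start; "moment": the same for the moment, N m; "grip_width": finger opening in m.
Only numpy, scipy, OpenCV 4.12 (cv2) and the standard library are available. Lean on these libraries where they do the work, as an engineer would, in place of code of your own. Each camera call takes 0.05 s, during which the arm holds its last target.

## Working session

There is one attempt and no reset: what is moved stays moved. The work goes in short steps, Python scripts to look and compute and a tool call to move; the robot and the scene stay as the last step left them, time stands still between calls to the robot, and variables do not carry over. Pictures are saved under pics/ and viewed, and the job is handed in when it is done.

Besides the shell and the picture viewer there is one more tool, called after "Request:" by a JSON object that holds its "name" and its "arguments", one argument or row to a line. jog_arm: Moves the arm, as the interface text tells. Its arguments: {"type":"object","properties":{"increments":{"type":"array","items":{"type":"array","items":{"type":"array","items":{"type":"number"}}}},"squeeze":{"type":"number"}},"required":["increments"]}

```bash
ls; mkdir -p pics; python3 - <<'E'
from rig import *
import cv2
o=get_obs(); print(o)
for n in ("scene","side","wrist"):
    i=camera_info(n); print(n,i)
    cv2.imwrite(f"pics/{n}0.png",camera(n)[:,:,::-1])
E
```

```text
pics
{'time': 0.0, 'q': array([ 1.12050723e+00,  5.28478498e-01,  1.43386047e+00, -2.13301340e-05,
        1.18137840e+00, -1.78507764e-01]), 'joint_velocities': array([-1.41035985e-03,  6.03978505e-04,  9.13442666e-06,  1.98301510e-04,
        4.93049686e-04,  1.28170452e-03]), 'joint_torque': array([ 9.95518967e-04, -4.40037167e+01, -1.76589149e+01,  6.33549783e-02,
        5.83472766e-02, -1.29342466e-04]), 'position': array([0.16744936, 0.60141697, 0.22157735]), 'tool_rot': array([ 0.70130454, -0.09601652,  0.09556518, -0.69987147]), 'ft_force': array([ 0.42896646, -0.72416272, -0.44757672]), 'moment': array([-0.08834588,  0.02789152, -0.02702381]), 'grip_width': 0.08730384999739449}
scene {'K': array([[469.6503682 ,   0.        , 276.73421961],
       [  0.        , 469.6503682 , 214.84360856],
       [  0.        ,   0.        ,   1.        ]]), 'R': array([[-0.00700946,  0.99990782,  0.01162859],
       [ 0.61495707,  0.01348027, -0.78844536],
       [-0.78852944,  0.00162451, -0.61499487]]), 't': array([-0.02966048, -0.30596165,  1.19140213])}
side {'K': array([[484.96937339,   0.        , 284.51931815],
       [  0.        , 484.96937339, 206.34689588],
       [  0.        ,   0.        ,   1.        ]]), 'R': array([[ 0.8337605 , -0.55211806, -0.00301213],
       [-0.25093682, -0.37407211, -0.892805  ],
       [ 0.49180701,  0.7451414 , -0.4504333 ]]), 't': array([-0.50662156,  0.27116242,  0.42039599])}
wrist {'K': array([[325.1922621 ,   0.        , 278.81837814],
       [  0.        , 325.1922621 , 212.01728187],
       [  0.        ,   0.        ,   1.        ]]), 'R': array([[ 0.2683835 ,  0.96331107, -0.00144517],
       [ 0.93120727, -0.25905455,  0.25640547],
       [ 0.24662384, -0.07016075, -0.96656823]]), 't': array([-0.62295419, -0.03204097,  0.39066019])}
```

View pics/scene0.png

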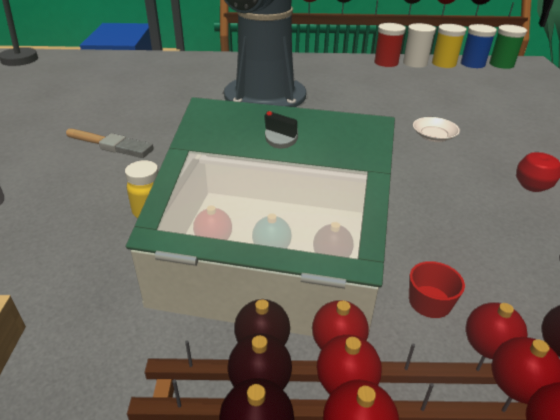

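View pics/side0.png

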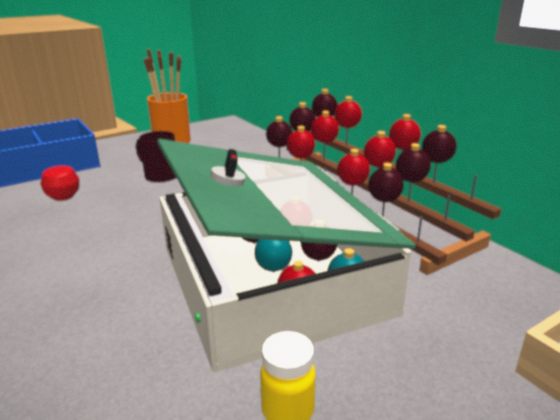

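View pics/wrist0.png

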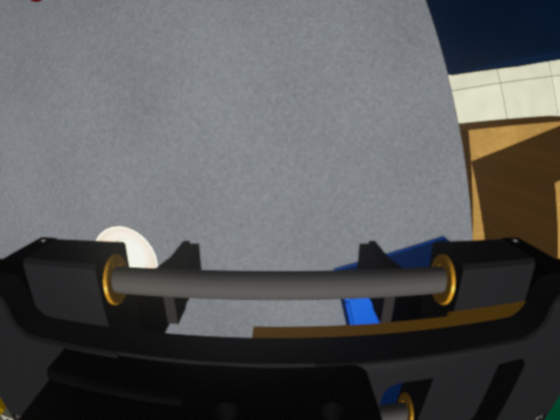

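```bash
python3 - <<'E'
import cv2
a=cv2.imread("pics/scene0.png"); b=cv2.imread("pics/side0.png")
cv2.imwrite("pics/sc1.png",cv2.resize(a[90:330,120:420],None,fx=2.5,fy=2.5,interpolation=cv2.INTER_CUBIC))
cv2.imwrite("pics/si1.png",cv2.resize(b[130:370,140:440],None,fx=2.5,fy=2.5,interpolation=cv2.INTER_CUBIC))
E
```

```text
(no output)
```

View pics/sc1.png

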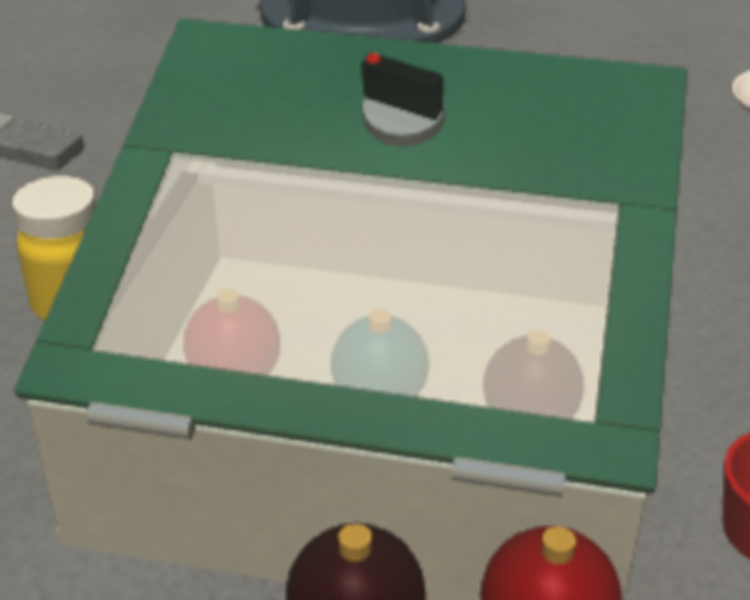

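View pics/si1.png

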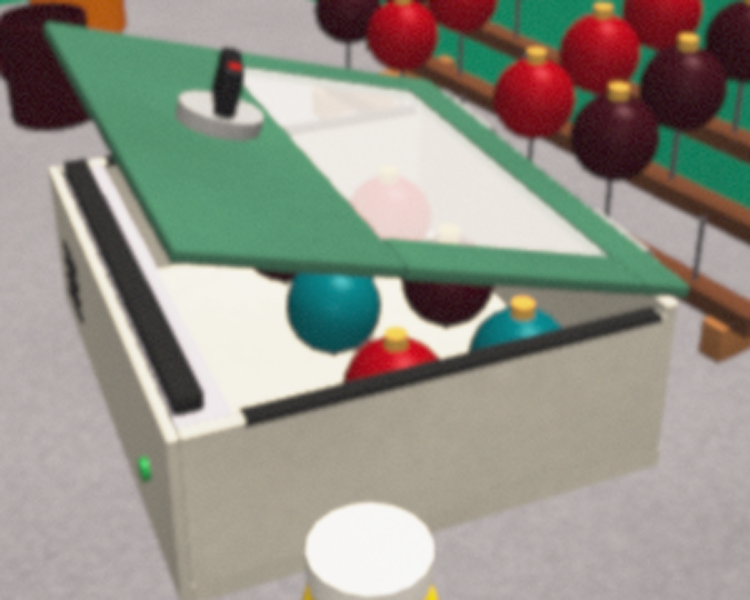

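```bash
cat > h.py <<'E'
from rig import *
import numpy as np, cv2
def proj(n,X):
    i=camera_info(n); c=i['R']@np.asarray(X)+i['t']; p=i['K']@c; return p[:2]/p[2]
def P(n):
    i=camera_info(n); return i['K']@np.c_[i['R'],i['t']]
def tri(a,b):
    X=cv2.triangulatePoints(P("scene"),P("side"),np.float64(a).reshape(2,1),np.float64(b).reshape(2,1)).ravel(); X=X[:3]/X[3]
    return X, proj("scene",X)-a, proj("side",X)-b
S=lambda u,v:np.array([120+u/2.5-.3,90+v/2.5-.3])
D=lambda u,v:np.array([140+u/2.5-.3,130+v/2.5-.3])
def plane(n,px,z):
    i=camera_info(n); d=i['R'].T@np.linalg.inv(i['K'])@np.r_[px,1]; c=-i['R'].T@i['t']
    return c+d*(z-c[2])/d[2]
E
python3 - <<'E'
from h import *
np.set_printoptions(precision=4,suppress=True)
r={}
for k,a,b in (("FL",S(180,20),D(172,252)),("FR",S(686,68),D(47,25)),("HL",S(18,390),D(688,288)),("dot",S(373,57),D(234,66)),("barR",S(436,72),D(228,50)),("flange",S(402,118),D(220,113))):
    r[k]=tri(a,b); print(k,*r[k])
FL,FR,HL=[r[k][0] for k in("FL","FR","HL")]
print(np.linalg.norm(FR-FL),np.linalg.norm(HL-FL))
e=FR-FL; print("yaw",np.degrees(np.arctan2(-e[0],e[1])))
HR=plane("scene",S(655,488),HL[2]);print("HR",HR,np.linalg.norm(HR-HL)); e=HR-HL; print("yaw",np.degrees(np.arctan2(-e[0],e[1])))
E
```

```text
FL [ 0.4524 -0.0989  0.1906] [ 0.2305 -0.2999] [0.3727 0.3969]
FR [0.5108 0.1986 0.1906] [-0.2194  0.4586] [-0.2272 -0.3956]
HL [ 0.7061 -0.1472  0.1129] [-0.1753  0.0983] [-0.17   -0.0668]
dot [0.5452 0.0206 0.2122] [ 0.106  -0.1659] [0.1214 0.1573]
barR [0.5582 0.0536 0.2091] [-0.4256  0.6909] [-0.4558 -0.6185]
flange [0.546  0.0382 0.1784] [ 1.0919 -1.6122] [1.2372 1.4848]
0.3031905835641399 0.26968253008637744
yaw -11.096319418426836
HR [0.7649 0.1497 0.1129] 0.30264621137852254
yaw -11.210204650416262
```

```bash
python3 - <<'E'
import rig; print([n for n in dir(rig) if n[0]!='_'])
from h import *
from scipy.spatial.transform import Rotation as R
np.set_printoptions(precision=4,suppress=True)
try: print(rig.grip_point_offset)
except Exception as e: print(e)
o=get_obs(); Rt=R.from_quat(o['tool_rot']); print(Rt.as_matrix())
H=np.array([.733,.001,.107]); yaw=np.radians(-11.1)
xb=np.array([np.cos(yaw),np.sin(yaw),0]); yb=np.array([-np.sin(yaw),np.cos(yaw),0]); z=np.array([0,0,1.])
th=.29; d=-np.cos(th)*xb+np.sin(th)*z; n=np.sin(th)*xb+np.cos(th)*z
# tips at h above lid
w=0.18
for h in (.070,.0125): 
  p=H+.205*d+(.008+h)*n; print(h,p,p-o['position'])
bar=np.cos(w)*yb-np.sin(w)*d*-1   # +y end moves to back as dot goes front
bar=R.from_rotvec(-w*n).apply(yb); print("bar",bar)
jaw=np.cross(bar,n)
for s in (1,-1):
  zt=s*jaw; yt=-n; xt=np.cross(yt,zt); M=np.c_[xt,yt,zt]
  Q=R.from_matrix(M); rel=Q*Rt.inv(); print(s,"rv deg",np.degrees(rel.as_rotvec()), Q.as_quat())
E
```

```text
['Unreachable', 'camera', 'camera_info', 'get_obs', 'grip_point_offset', 'hand_in']
0.0187
[[ 0.9633 -0.0008  0.2685]
 [-0.2685 -0.0015  0.9633]
 [-0.0003 -1.     -0.0017]]
0.07 [0.5621 0.0345 0.2404] [ 0.3946 -0.567   0.0186]
0.0125 [0.546  0.0377 0.1853] [ 0.3785 -0.5639 -0.0365]
bar [ 0.3578  0.9324 -0.0512]
1 rv deg [-11.183   14.8721 -95.1017] [-0.466   0.6508 -0.5053  0.3225]
-1 rv deg [14.6711 10.9358 83.511 ] [-0.5053 -0.3225  0.466   0.6508]
```

Request:
{"name": "jog_arm", "arguments": {
  "increments": [
    [[-11.2,14.9,-95.1,0.397,-0.567,0.07,-1],[-11.2,14.9,-95.1,0.397,-0.567,0.07,-1],[-11.2,14.9,-95.1,0.397,-0.567,0.07,-1],[-11.2,14.9,-95.1,0.397,-0.567,0.07,-1],[-11.2,14.9,-95.1,0.397,-0.567,0.07,-1],[-11.2,14.9,-95.1,0.397,-0.567,0.07,-1],[-11.2,14.9,-95.1,0.397,-0.567,0.07,-1],[-11.2,14.9,-95.1,0.397,-0.567,0.07,-1]]
  ],
  "squeeze": 20
}}

```text
time: 0.95
position: [0.3966, 0.2742, 0.2625]
tool_rot: [0.578, -0.524, 0.413, -0.469]
ft_force: [1.4, -0.1, -0.3]
grip_width: 0.087
```

```bash
cat >> h.py <<'E'
from scipy.spatial.transform import Rotation as R
np.set_printoptions(precision=4,suppress=True)
H=np.array([.733,.001,.107]); yaw=np.radians(-11.1)
xb=np.array([np.cos(yaw),np.sin(yaw),0]); yb=np.array([-np.sin(yaw),np.cos(yaw),0]); zz=np.array([0,0,1.])
def pose(th,w,h):
    d=-np.cos(th)*xb+np.sin(th)*zz; n=np.sin(th)*xb+np.cos(th)*zz
    p=H+.205*d+(.008+h)*n
    bar=R.from_rotvec(-w*n).apply(yb); jaw=np.cross(bar,n)
    return p,R.from_matrix(np.c_[np.cross(-n,jaw),-n,jaw])
def go(th,w,h):
    o=get_obs(); p,Q=pose(th,w,h); rel=Q*R.from_quat(o['tool_rot']).inv()
    print(f"th{th} w{w} h{h} rv",np.degrees(rel.as_rotvec()).round(2),"dp",(p-o['position']).round(4))
E
python3 - <<'E'
from h import *
go(.29,.18,.12); go(.29,.18,.07)
E
```

```text
th0.29 w0.18 h0.12 rv [ -3.24   4.29 -27.3 ] dp [ 0.1796 -0.2424  0.0258]
th0.29 w0.18 h0.07 rv [ -3.24   4.29 -27.3 ] dp [ 0.1655 -0.2396 -0.0221]
```

Request:
{"name": "jog_arm", "arguments": {
  "increments": [
    [[-3.24,4.29,-27.3,0.1796,-0.2424,0.0258,-1],[-3.24,4.29,-27.3,0.1796,-0.2424,0.0258,-1],[-3.24,4.29,-27.3,0.1796,-0.2424,0.0258,-1],[-3.24,4.29,-27.3,0.1796,-0.2424,0.0258,-1],[-3.24,4.29,-27.3,0.1796,-0.2424,0.0258,-1],[-3.24,4.29,-27.3,0.1796,-0.2424,0.0258,-1],[-3.24,4.29,-27.3,0.1796,-0.2424,0.0258,-1],[-3.24,4.29,-27.3,0.1796,-0.2424,0.0258,-1]]
  ]
}}

```text
time: 1.75
position: [0.5766, 0.0305, 0.2876]
tool_rot: [-0.465, 0.652, -0.505, 0.321]
ft_force: [-1.0, 0.3, 0.7]
grip_width: 0.0869
```

```bash
python3 - <<'E'
from h import *
go(.29,.18,.12);print(get_obs()['q'],get_obs()['ft_force'])
for n in("side","wrist","scene"): cv2.imwrite(f"pics/{n}2.png",camera(n)[:,:,::-1])
E
```

```text
th0.29 w0.18 h0.12 rv [-0.02 -0.06  0.16] dp [-0.0004  0.0013  0.0007]
[-0.1482  0.5318  1.2701  0.0141  1.6305  0.2271] [-0.9813  0.3031  0.7197]
```

View pics/side2.png

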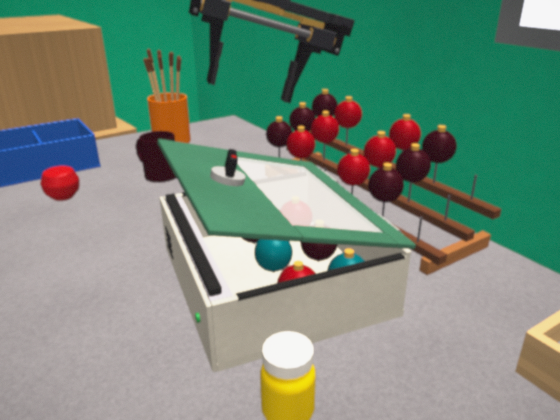

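View pics/wrist2.png

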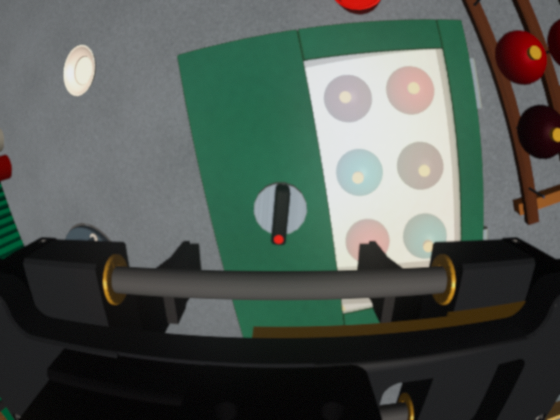

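View pics/scene2.png

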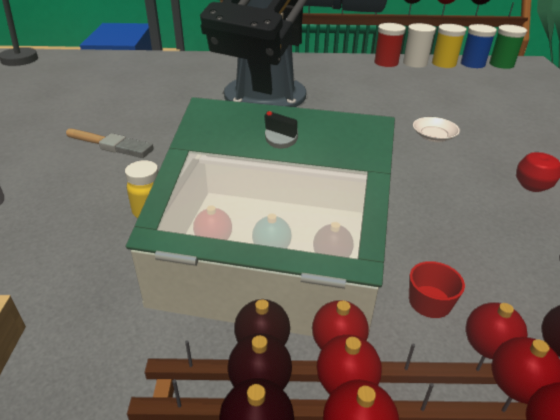

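```bash
python3 - <<'E'
import cv2
a=cv2.imread("pics/wrist2.png"); cv2.imwrite("pics/w3.png",cv2.resize(a[165:265,230:330],None,fx=6,fy=6,interpolation=cv2.INTER_CUBIC))
E
```

```text
(no output)
```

View pics/w3.png

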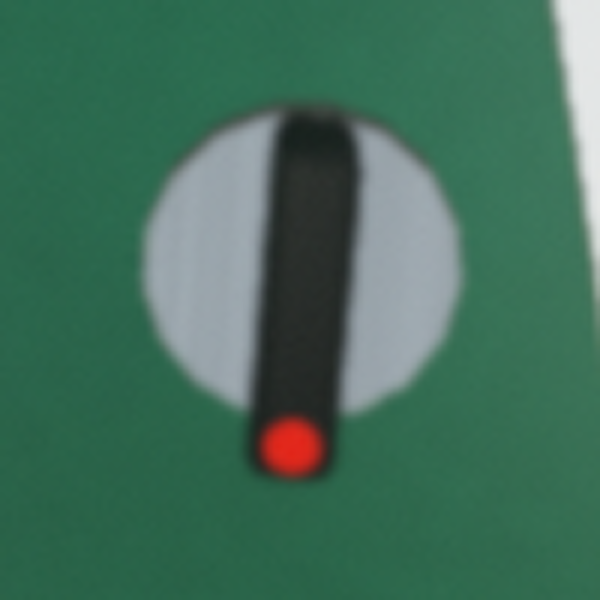

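```bash
python3 - <<'E'
from h import *
i=camera_info("wrist"); C=-i['R'].T@i['t']
d,n=None,None
def ray(u,v):
    x=np.array([230+u/6-.4-i['K'][0,2],165+v/6-.4-i['K'][1,2]]); r=np.hypot(*x); a=r/i['K'][0,0]
    return i['R'].T@np.r_[np.sin(a)*x/r,np.cos(a)]
th=.29; d=-np.cos(th)*xb+np.sin(th)*zz; n=np.sin(th)*xb+np.cos(th)*zz
def hit(u,v,h):
    r=ray(u,v); P0=H+(.008+h)*n; s=((P0-C)@n)/(r@n); q=C+s*r-H; return np.array([q@d,q@yb])*1e3
print("dot",hit(293,447,.038),"far",hit(315,155,.038),"flange",hit(303,262,.011))
a,b=hit(293,447,.038),hit(315,155,.038)
print("w",np.arctan2(a[0]-b[0],b[1]-a[1]))
E
```

```text
dot [209.4345 -17.0604] far [199.6409  21.3585] flange [204.8583   0.9427]
w 0.24960030018127397
```

```bash
python3 - <<'E'
from h import *
go(.29,.25,.05);go(.29,.25,.0135)
E
```

```text
th0.29 w0.25 h0.05 rv [-1.17  0.11 -3.92] dp [-0.0184  0.0024 -0.0668]
th0.29 w0.25 h0.0135 rv [-1.17  0.11 -3.92] dp [-0.0287  0.0044 -0.1018]
```

Request:
{"name": "jog_arm", "arguments": {
  "increments": [
    [[-1.17,0.11,-3.92,-0.0095,0.0012,-0.034,-1],[-1.17,0.11,-3.92,-0.0184,0.0024,-0.0668,-1],[-1.17,0.11,-3.92,-0.0235,0.0034,-0.085,-1],[-1.17,0.11,-3.92,-0.0287,0.0044,-0.1018,-1],[-1.17,0.11,-3.92,-0.0287,0.0044,-0.1018,-1],[-1.17,0.11,-3.92,-0.0287,0.0044,-0.1018,-1]]
  ]
}}

```text
time: 2.5
position: [0.5458, 0.0388, 0.1867]
tool_rot: [-0.449, 0.661, -0.521, 0.3]
ft_force: [0.3, -0.8, -0.4]
grip_width: 0.0872
```

```bash
python3 - <<'E'
from h import *
go(.29,.25,.0135)
for n in("side","wrist"): cv2.imwrite(f"pics/{n}4.png",camera(n)[:,:,::-1])
E
```

```text
th0.29 w0.25 h0.0135 rv [-0.01 -0.01 -0.11] dp [ 0.0004 -0.0012 -0.0005]
```

View pics/side4.png

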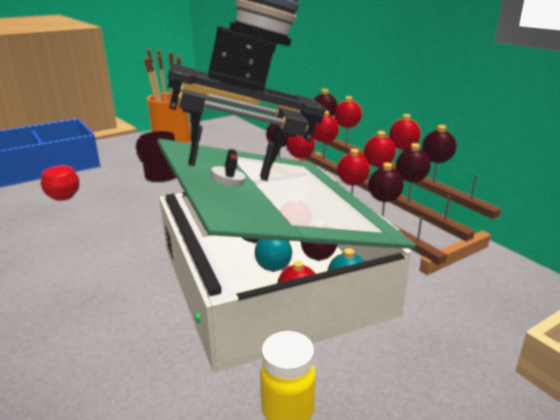

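View pics/wrist4.png

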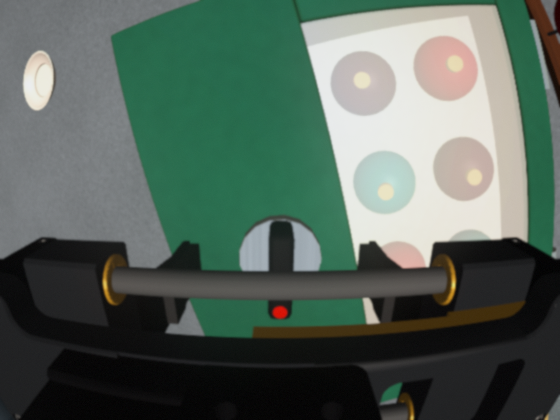

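The side view shows the fingers straddling the bar, and in the wrist view the bar (280, 265) is centred and square to the jaws. I'll close now.

Request:
{"name": "jog_arm", "arguments": {
  "increments": [
    [[0,0,0,0,0,0,1],[0,0,0,0,0,0,1],[0,0,0,0,0,0,1],[0,0,0,0,0,0,1],[0,0,0,0,0,0,1],[0,0,0,0,0,0,1],[0,0,0,0,0,0,1],[0,0,0,0,0,0,1]]
  ],
  "squeeze": 25
}}

```text
time: 3.4
position: [0.547, 0.0381, 0.1874]
tool_rot: [-0.448, 0.661, -0.522, 0.301]
ft_force: [-0.8, 0.7, 0.4]
grip_width: 0.0312
```

```bash
python3 - <<'E'
from h import *
o=get_obs(); print(o['ft_force'],o['moment'],o['grip_width'],o['time'])
go(.29,.25,.0125)
for th in(.24,.19,.14,.1,.07,.05): go(th,.25,.0125)
E
```

```text
[-0.8054  0.6814  0.4266] [-0.0935 -0.0917 -0.0134] 0.03119818190248954 3.4
th0.29 w0.25 h0.0125 rv [ 0.01  0.14 -0.06] dp [-0.001  -0.0004 -0.0021]
th0.24 w0.25 h0.0125 rv [-0.54 -2.67 -0.06] dp [-0.0046  0.0003 -0.0118]
th0.19 w0.25 h0.0125 rv [-1.09 -5.48 -0.06] dp [-0.0078  0.0009 -0.0216]
th0.14 w0.25 h0.0125 rv [-1.64 -8.29 -0.06] dp [-0.0104  0.0014 -0.0315]
th0.1 w0.25 h0.0125 rv [ -2.08 -10.54  -0.06] dp [-0.0122  0.0018 -0.0395]
th0.07 w0.25 h0.0125 rv [ -2.41 -12.23  -0.06] dp [-0.0133  0.002  -0.0456]
th0.05 w0.25 h0.0125 rv [ -2.63 -13.35  -0.06] dp [-0.0139  0.0021 -0.0497]
```

Request:
{"name": "jog_arm", "arguments": {
  "increments": [
    [[0,0,0,0,0,0,1],[0,0,0,0,0,0,1],[0,0,0,0,0,0,1],[0,0,0,0,0,0,1],[0,0,0,0,0,0,1],[0,0,0,0,0,0,1]]
  ]
}}

```text
time: 4.0
position: [0.5472, 0.0381, 0.1873]
tool_rot: [-0.448, 0.661, -0.522, 0.301]
ft_force: [0.9, -0.3, -0.5]
grip_width: 0.0116
```

```bash
python3 - <<'E'
from h import *
o=get_obs(); print(o['ft_force'],o['moment'],o['grip_width'],o['time'])
go(.29,.25,.0125)
for th in(.24,.19,.14,.1,.07,.05): go(th,.25,.0125)
E
```

```text
[ 0.8733 -0.2685 -0.4937] [-0.1467 -0.1368 -0.117 ] 0.011600592105615974 4.0
th0.29 w0.25 h0.0125 rv [ 0.02  0.16 -0.06] dp [-0.0012 -0.0004 -0.0021]
th0.24 w0.25 h0.0125 rv [-0.53 -2.66 -0.06] dp [-0.0048  0.0003 -0.0117]
th0.19 w0.25 h0.0125 rv [-1.08 -5.47 -0.06] dp [-0.0079  0.001  -0.0215]
th0.14 w0.25 h0.0125 rv [-1.63 -8.28 -0.06] dp [-0.0106  0.0015 -0.0314]
th0.1 w0.25 h0.0125 rv [ -2.07 -10.53  -0.06] dp [-0.0123  0.0018 -0.0395]
th0.07 w0.25 h0.0125 rv [ -2.4  -12.21  -0.06] dp [-0.0134  0.002  -0.0456]
th0.05 w0.25 h0.0125 rv [ -2.62 -13.34  -0.06] dp [-0.0141  0.0022 -0.0496]
```

Request:
{"name": "jog_arm", "arguments": {
  "increments": [
    [[-0.3,-1.3,0,-0.003,0,-0.007,1],[-0.53,-2.66,0,-0.0048,0.0003,-0.0117,1],[-0.8,-4.1,0,-0.0063,0.0006,-0.0166,1],[-1.08,-5.47,0,-0.0079,0.001,-0.0215,1],[-1.35,-6.9,0,-0.0093,0.0012,-0.0265,1],[-1.63,-8.28,0,-0.0106,0.0015,-0.0314,1],[-2.07,-10.53,0,-0.0123,0.0018,-0.0395,1],[-2.07,-10.53,0,-0.0123,0.0018,-0.0395,1]]
  ]
}}

```text
time: 4.8
position: [0.5352, 0.0403, 0.148]
tool_rot: [-0.402, 0.621, -0.573, 0.353]
ft_force: [2.0, 1.7, 0.8]
grip_width: 0.0121
```

```bash
python3 - <<'E'
from h import *
o=get_obs(); print(o['ft_force'],o['moment'],o['grip_width'],o['time'])
for n in("side","scene"): cv2.imwrite(f"pics/{n}5.png",camera(n)[:,:,::-1])
for th in(.1,.07,.05,.04,.03,.02,.01): go(th,.25,.0125)
E
```

```text
[1.9775 1.6669 0.8106] [ 0.1104 -0.3178 -0.085 ] 0.0121441274863509 4.8
th0.1 w0.25 h0.0125 rv [-0.05  0.02 -0.03] dp [-0.0004 -0.0004 -0.0005]
th0.07 w0.25 h0.0125 rv [-0.39 -1.67 -0.03] dp [-0.0016 -0.0002 -0.0066]
th0.05 w0.25 h0.0125 rv [-0.61 -2.79 -0.03] dp [-0.0022 -0.0001 -0.0106]
th0.04 w0.25 h0.0125 rv [-0.72 -3.36 -0.03] dp [-0.0025 -0.     -0.0127]
th0.03 w0.25 h0.0125 rv [-0.83 -3.92 -0.03] dp [-0.0028  0.     -0.0147]
th0.02 w0.25 h0.0125 rv [-0.94 -4.48 -0.03] dp [-0.003   0.0001 -0.0168]
th0.01 w0.25 h0.0125 rv [-1.05 -5.04 -0.03] dp [-0.0032  0.0001 -0.0188]
```

View pics/side5.png

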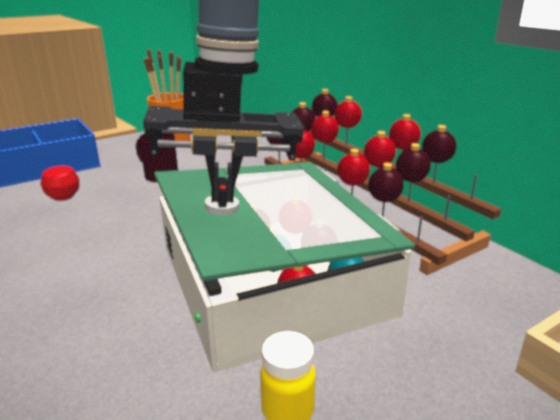

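Request:
{"name": "jog_arm", "arguments": {
  "increments": [
    [[-0.2,-0.8,0,-0.0008,0,-0.0035,1],[-0.4,-1.67,0,-0.0016,0,-0.0066,1],[-0.6,-2.79,0,-0.0022,0,-0.0106,1],[-0.7,-3.36,0,-0.0025,0,-0.0127,1],[-0.7,-3.36,0,-0.0025,0,-0.0127,1]]
  ]
}}

```text
time: 5.4
position: [0.5331, 0.0407, 0.1355]
tool_rot: [-0.387, 0.607, -0.588, 0.368]
ft_force: [1.4, 3.2, 0.8]
grip_width: 0.0117
```

Request:
{"name": "jog_arm", "arguments": {
  "increments": [
    [[-0.11,-0.56,0,-0.0003,0,-0.002,1],[-0.11,-0.56,0,-0.0003,0,-0.002,1],[-0.11,-0.56,0,-0.0003,0,-0.002,1]]
  ]
}}

```text
time: 5.7
position: [0.5329, 0.0407, 0.1334]
tool_rot: [-0.385, 0.605, -0.59, 0.371]
ft_force: [0.8, 3.1, 0.9]
grip_width: 0.0115
```

Request:
{"name": "jog_arm", "arguments": {
  "increments": [
    [[-0.11,-0.56,0,-0.0003,0.0006,-0.002,1],[-0.11,-0.56,0,-0.0003,0.0006,-0.002,1],[-0.11,-0.56,0,-0.0003,0.0006,-0.002,1]]
  ]
}}

```text
time: 6.0
position: [0.5326, 0.0409, 0.1313]
tool_rot: [-0.383, 0.602, -0.593, 0.373]
ft_force: [0.8, -0.7, 1.1]
grip_width: 0.012
```

```bash
python3 - <<'E'
from h import *
o=get_obs(); print(o['ft_force'],o['moment'],o['grip_width'],o['time'])
for th in(.03,.02,.01,0): go(th,.25,.0125)
E
```

```text
[ 0.8081 -0.68    1.1413] [-0.0719 -0.269  -0.0735] 0.01200708823296427 6.0
th0.03 w0.25 h0.0125 rv [ 0.1   0.65 -0.02] dp [-0.0001 -0.0005  0.0024]
th0.02 w0.25 h0.0125 rv [-0.01  0.08 -0.02] dp [-0.0004 -0.0005  0.0003]
th0.01 w0.25 h0.0125 rv [-0.12 -0.48 -0.02] dp [-0.0006 -0.0005 -0.0017]
th0 w0.25 h0.0125 rv [-0.23 -1.04 -0.02] dp [-0.0008 -0.0004 -0.0038]
```

Request:
{"name": "jog_arm", "arguments": {
  "increments": [
    [[-0.06,-0.28,0,-0.0001,0,-0.001,1],[-0.06,-0.28,0,-0.0001,0,-0.001,1],[-0.06,-0.28,0,-0.0001,0,-0.001,1]]
  ]
}}

```text
time: 6.3
position: [0.5325, 0.0409, 0.1302]
tool_rot: [-0.381, 0.601, -0.594, 0.374]
ft_force: [1.0, 0.8, 1.7]
grip_width: 0.0118
```

Request:
{"name": "jog_arm", "arguments": {
  "increments": [
    [[-0.06,-0.28,0,-0.0001,0,-0.001,1],[-0.06,-0.28,0,-0.0001,0,-0.001,1],[-0.06,-0.28,0,-0.0001,0,-0.001,1]]
  ]
}}

```text
time: 6.6
position: [0.5324, 0.0409, 0.1293]
tool_rot: [-0.38, 0.6, -0.596, 0.376]
ft_force: [0.2, 1.4, 3.5]
grip_width: 0.0122
```

Request:
{"name": "jog_arm", "arguments": {
  "increments": [
    [[-0.06,-0.28,0,-0.0001,0,-0.001,1],[-0.06,-0.28,0,-0.0001,0,-0.001,1],[-0.06,-0.28,0,-0.0001,0,-0.001,1]]
  ]
}}

```text
time: 6.9
position: [0.5323, 0.0409, 0.1285]
tool_rot: [-0.379, 0.599, -0.597, 0.377]
ft_force: [-0.1, 1.4, 5.4]
grip_width: 0.012
```

Request:
{"name": "jog_arm", "arguments": {
  "increments": [
    [[-0.06,-0.28,0,-0.0001,0,-0.001,1],[-0.06,-0.28,0,-0.0001,0,-0.001,1],[-0.06,-0.28,0,-0.0001,0,-0.001,1]]
  ]
}}

```text
time: 7.2
position: [0.5322, 0.0409, 0.128]
tool_rot: [0.377, -0.597, 0.598, -0.378]
ft_force: [-0.8, 1.6, 6.4]
grip_width: 0.012
```

Request:
{"name": "jog_arm", "arguments": {
  "increments": [
    [[-0.06,-0.28,0,-0.0001,0,-0.0015,1],[-0.06,-0.28,0,-0.0001,0,-0.0015,1],[-0.06,-0.28,0,-0.0001,0,-0.0015,1]]
  ]
}}

```text
time: 7.5
position: [0.5322, 0.0409, 0.1272]
tool_rot: [0.376, -0.596, 0.599, -0.38]
ft_force: [-0.9, 1.3, 8.7]
grip_width: 0.0118
```

Request:
{"name": "jog_arm", "arguments": {
  "increments": [
    [[-0.06,-0.28,0,-0.0001,0,-0.0015,1],[-0.06,-0.28,0,-0.0001,0,-0.0015,1],[-0.06,-0.28,0,-0.0001,0,-0.0015,1]]
  ]
}}

```text
time: 7.8
position: [0.5321, 0.0409, 0.1266]
tool_rot: [0.375, -0.595, 0.601, -0.381]
ft_force: [-0.6, 1.3, 9.3]
grip_width: 0.0116
```

```bash
python3 - <<'E'
from h import *
o=get_obs(); print(o['ft_force'],o['moment'],o['grip_width'],o['time'])
cv2.imwrite(f"pics/side6.png",camera("side")[:,:,::-1])
for th in(.0,-.01): go(th,.25,.0125)
E
```

```text
[-0.6478  1.2598  9.3206] [ 0.2076  0.2527 -0.1419] 0.011614836401267073 7.8
th0.0 w0.25 h0.0125 rv [ 0.15  0.72 -0.04] dp [-0.0003 -0.0005  0.0009]
th-0.01 w0.25 h0.0125 rv [ 0.04  0.15 -0.04] dp [-0.0005 -0.0004 -0.0012]
```

View pics/side6.png

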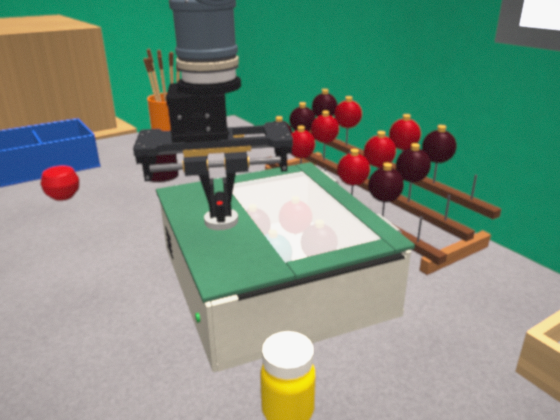

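Request:
{"name": "jog_arm", "arguments": {
  "increments": [
    [[0,0,0,0,0,-0.002,1],[0,0,0,0,0,-0.002,1],[0,0,0,0,0,-0.002,1]]
  ]
}}

```text
time: 8.15
position: [0.5321, 0.041, 0.1259]
tool_rot: [0.375, -0.594, 0.601, -0.381]
ft_force: [-1.7, 1.9, 11.5]
grip_width: 0.0116
```

Request:
{"name": "jog_arm", "arguments": {
  "increments": [
    [[0,-0.1,0,0,0,-0.002,1],[0,-0.1,0,0,0,-0.002,1],[0,-0.1,0,0,0,-0.002,1]]
  ]
}}

```text
time: 8.45
position: [0.532, 0.041, 0.1255]
tool_rot: [0.374, -0.594, 0.601, -0.382]
ft_force: [-2.5, 1.3, 14.6]
grip_width: 0.0119
```

Request:
{"name": "jog_arm", "arguments": {
  "increments": [
    [[0,-0.1,0,0.0002,0,-0.0025,1],[0,-0.1,0,0.0002,0,-0.0025,1],[0,-0.1,0,0.0002,0,-0.0025,1]]
  ]
}}

```text
time: 8.75
position: [0.532, 0.041, 0.1248]
tool_rot: [0.373, -0.593, 0.602, -0.383]
ft_force: [-3.2, 1.7, 16.6]
grip_width: 0.0118
```

Request:
{"name": "jog_arm", "arguments": {
  "increments": [
    [[0,0,0,0.0002,0,-0.0025,1],[0,0,0,0.0002,0,-0.0025,1]]
  ]
}}

```text
time: 8.95
position: [0.532, 0.041, 0.1244]
tool_rot: [0.374, -0.593, 0.602, -0.383]
ft_force: [-4.0, 2.1, 19.2]
grip_width: 0.0115
```

Request:
{"name": "jog_arm", "arguments": {
  "increments": [
    [[0,0,-5,-0.0003,0.0001,-0.0024,1],[0,0,-10,-0.0003,0.0001,-0.0024,1],[0,0,-15,-0.0003,0.0001,-0.0024,1],[0,0,-15,-0.0003,0.0001,-0.0024,1]]
  ]
}}

```text
time: 9.35
position: [0.532, 0.041, 0.1243]
tool_rot: [0.292, -0.636, 0.647, -0.301]
ft_force: [-3.1, 1.4, 19.8]
grip_width: 0.0117
```

```bash
python3 - <<'E'
from h import *
o=get_obs(); print(o['ft_force'],o['moment'],o['grip_width'],o['q'])
go(-.015,.25,.0125)
E
```

```text
[-3.0828  1.4441 19.8317] [ 0.1516  0.5831 -0.0706] 0.01170819522201622 [-0.129   0.5426  1.7664 -0.0086  0.814   0.5819]
th-0.015 w0.25 h0.0125 rv [ 0.08  0.25 14.97] dp [-0.0004 -0.0005  0.0001]
```

Request:
{"name": "jog_arm", "arguments": {
  "increments": [
    [[0,0,-5,-0.0004,0,-0.0022,1],[0,0,-10,-0.0004,0,-0.0022,1],[0,0,-10,-0.0004,0,-0.0022,1]]
  ]
}}

```text
time: 9.65
position: [0.5319, 0.041, 0.1244]
tool_rot: [0.235, -0.659, 0.671, -0.244]
ft_force: [-2.3, 1.7, 18.9]
grip_width: 0.0118
```

```bash
python3 - <<'E'
from h import *
o=get_obs(); print(o['ft_force'],o['moment'],o['grip_width'],o['q'])
go(-.015,.25,.0125)
cv2.imwrite(f"pics/side7.png",camera("side")[:,:,::-1])
E
```

```text
[-2.2978  1.7284 18.9082] [ 0.2978  0.555  -0.1117] 0.01183630812535315 [-0.1271  0.5427  1.7661 -0.0133  0.8139  0.7625]
th-0.015 w0.25 h0.0125 rv [ 0.11  0.35 25.03] dp [-0.0004 -0.0004  0.    ]
```

View pics/side7.png

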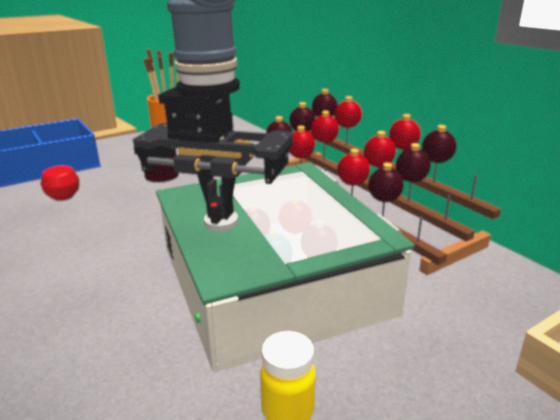

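Request:
{"name": "jog_arm", "arguments": {
  "increments": [
    [[0,0,-5,-0.0003,0,-0.0023,1],[0,0,-10,-0.0003,0,-0.0023,1],[0,0,-10,-0.0003,0,-0.0023,1]]
  ]
}}

```text
time: 10.0
position: [0.532, 0.041, 0.1243]
tool_rot: [0.176, -0.677, 0.69, -0.185]
ft_force: [-3.9, 0.7, 19.5]
grip_width: 0.0116
```

```bash
python3 - <<'E'
from h import *
o=get_obs(); print(o['ft_force'],o['moment'],o['grip_width'])
go(-.015,.25,.0125)
E
```

```text
[-3.8978  0.6923 19.4509] [ 0.2918  0.5755 -0.0778] 0.011592722822169306
th-0.015 w0.25 h0.0125 rv [ 0.13  0.43 35.03] dp [-0.0004 -0.0005  0.0001]
```

Request:
{"name": "jog_arm", "arguments": {
  "increments": [
    [[0,0,-7,-0.0004,0,-0.0022,1],[0,0,-14,-0.0004,0,-0.0022,1],[0,0,-21,-0.0004,0,-0.0022,1],[0,0,-21,-0.0004,0,-0.0022,1]]
  ]
}}

```text
time: 10.4
position: [0.532, 0.0409, 0.1244]
tool_rot: [0.048, -0.698, 0.713, -0.056]
ft_force: [-3.2, 0.7, 17.6]
grip_width: 0.0114
```

Request:
{"name": "jog_arm", "arguments": {
  "increments": [
    [[0,0,-7,-0.0003,0,-0.0022,1],[0,0,-14,-0.0003,0,-0.0022,1],[0,0,-20,-0.0003,0,-0.0022,1],[0,0,-20,-0.0003,0,-0.0022,1]]
  ]
}}

```text
time: 10.8
position: [0.5319, 0.0409, 0.1244]
tool_rot: [-0.075, -0.695, 0.712, 0.069]
ft_force: [-4.1, 1.2, 17.5]
grip_width: 0.012
```

```bash
python3 - <<'E'
from h import *
o=get_obs(); print(o['ft_force'],o['moment'],o['grip_width'])
go(-.015,1.57,.0125)
for n in("scene","wrist"): cv2.imwrite(f"pics/{n}8.png",camera(n)[:,:,::-1])
E
```

```text
[-4.0724  1.2045 17.4685] [ 0.4614  0.5859 -0.083 ] 0.011960034457719978
th-0.015 w1.57 h0.0125 rv [ 1.19 -0.52  0.61] dp [-0.0004 -0.0004  0.0001]
```

View pics/scene8.png

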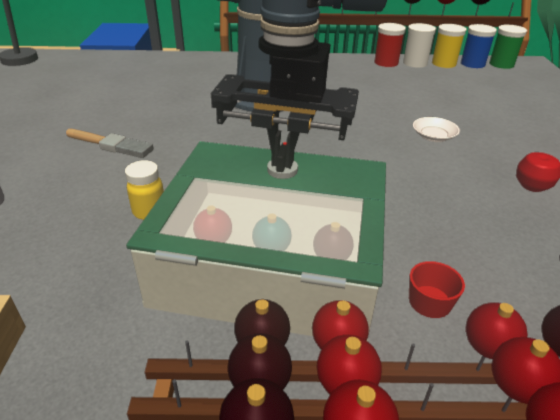

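View pics/wrist8.png

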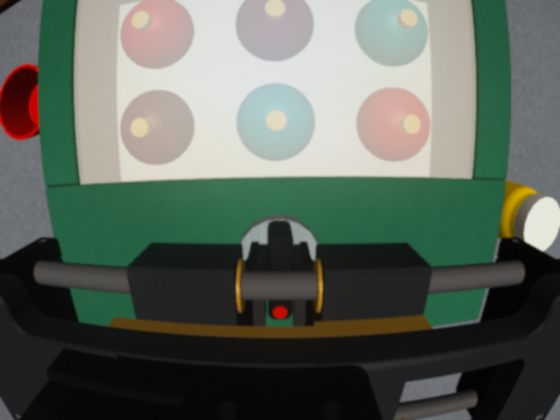

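The scene view shows the lid shut. In the wrist view the bar is square to the front edge, with the red dot (280, 312) at the front. Next I'll ease the push off gradually and check that the latch holds.

Request:
{"name": "jog_arm", "arguments": {
  "increments": [
    [[0,0,0,0,0,-0.001,1],[0,0,0,0,0,-0.0005,1],[0,0,0,0,0,0,1],[0,0,0,0,0,0,1]]
  ]
}}

```text
time: 11.3
position: [0.5321, 0.0409, 0.1258]
tool_rot: [-0.075, -0.695, 0.712, 0.068]
ft_force: [-2.1, 0.8, 14.3]
grip_width: 0.0118
```

Request:
{"name": "jog_arm", "arguments": {
  "increments": [
    [[0,0,0,0,0,0.0003,1],[0,0,0,0,0,0.0003,1],[0,0,0,0,0,0.0003,1]]
  ]
}}

```text
time: 11.6
position: [0.532, 0.0409, 0.1261]
tool_rot: [-0.074, -0.695, 0.711, 0.068]
ft_force: [-0.9, 1.3, 4.8]
grip_width: 0.0117
```

Request:
{"name": "jog_arm", "arguments": {
  "increments": [
    [[0,0,0,0,0,0.0003,1],[0,0,0,0,0,0.0003,1],[0,0,0,0,0,0.0003,1]]
  ]
}}

```text
time: 11.9
position: [0.5319, 0.0409, 0.1261]
tool_rot: [-0.074, -0.695, 0.711, 0.069]
ft_force: [1.2, 1.2, 1.1]
grip_width: 0.0118
```

The force dropped from 14 N to 1 N while the knob stayed at z = 0.126, so the tongue is holding the lid. Releasing now.

Request:
{"name": "jog_arm", "arguments": {
  "increments": [
    [[0,0,0,0,0,0,-0.4],[0,0,0,0,0,0,-0.4],[0,0,0,0,0,0,-0.4],[0,0,0,0,0,0,-0.4],[0,0,0,0,0,0,-0.4],[0,0,0,0,0,0,-0.4],[0,0,0,0,0,0,-0.4],[0,0,0,0,0,0,-0.4]]
  ]
}}

```text
time: 12.7
position: [0.5319, 0.0409, 0.1262]
tool_rot: [-0.074, -0.695, 0.711, 0.069]
ft_force: [0.7, 0.1, -0.2]
grip_width: 0.0594
```

Request:
{"name": "jog_arm", "arguments": {
  "increments": [
    [[0,0,0,0,0,0.01,-0.4],[0,0,0,0,0,0.03,-0.4],[0,0,0,0,0,0.06,-0.4],[0,0,0,0,0,0.1,-0.4],[0,0,0,0,0,0.14,-0.4],[0,0,0,0,0,0.14,-0.4],[0,0,0,0,0,0.14,-0.4]]
  ]
}}

```text
time: 13.4
position: [0.5323, 0.0409, 0.2678]
tool_rot: [-0.075, -0.695, 0.711, 0.067]
ft_force: [-0.1, -0.1, 0.4]
grip_width: 0.0605
```

```bash
python3 - <<'E'
from h import *
o=get_obs(); print(o['ft_force'],o['grip_width'],o['time'],o['position'])
for n in("scene","side","wrist"): cv2.imwrite(f"pics/{n}9.png",camera(n)[:,:,::-1])
E
```

```text
[-0.148  -0.0882  0.3707] 0.06049641720843575 13.4 [0.5323 0.0409 0.2678]
```

View pics/scene9.png

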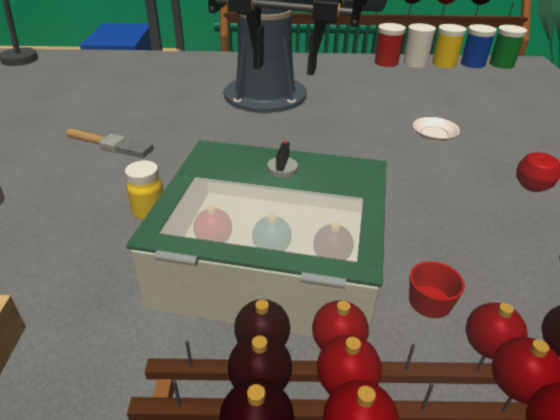

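View pics/side9.png

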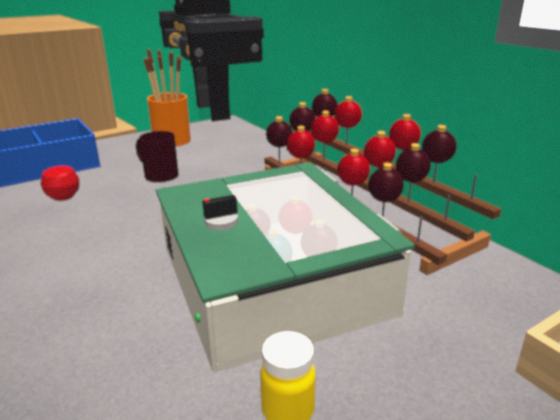

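View pics/wrist9.png

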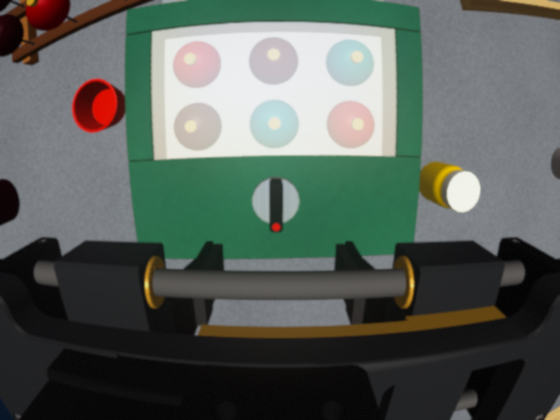

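The lid stays shut with the gripper clear, the dot points to the front (wrist view, 276, 228), and the other things on the table are where they were. Handing in.

```bash
python3 -c "
from rig import *
print(hand_in())"
```

```text
the job is handed in; nothing more can be done
None
```

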